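Stack the parts cases on the free pad

TASK

First clear the case lids: stand the two red spool hubs upright in the aluminium tray. Then stack all the wooden parts cases on the rubber pad that is free, the largest lying lengthwise on the pad and each next smaller one centred and square on the one below, so that every base is fully supported. Leave the chrome cover or brass pulley that occupies the other pad, and the steel latch, where they are.

Things in the scene. Friction and masses are not known exactly. Their poses are not given: they have to be found in the camera images.
- case_a: largest parts case: closed flat wooden box with brass corners, 160 mm long (its y axis), 70 mm wide (x axis), 40 mm high; origin at the centre of its underside, z up. Always present.
- case_b: second largest parts case: closed flat wooden box with brass corners, 142 mm long (its y axis), 60 mm wide (x axis), 36 mm high; origin at the centre of its underside, z up. Always present.
- case_c: middle-sized parts case: closed flat wooden box with brass corners, 124 mm long (its y axis), 50 mm wide (x axis), 32 mm high; origin at the centre of its underside, z up. May be absent.
- case_d: second smallest parts case: closed flat wooden box with brass corners, 106 mm long (its y axis), 40 mm wide (x axis), 30 mm high; origin at the centre of its underside, z up. May be absent.
- case_e: smallest parts case: closed flat wooden box with brass corners, 88 mm long (its y axis), 30 mm wide (x axis), 28 mm high; origin at the centre of its underside, z up. May be absent.
- hub_1: red enamel ribbon spool hub, 36 mm high: a round flange 58 mm across and 7 mm thick at the bottom, and above it a core 30 mm across to grip; origin at the centre of its underside, z up along its axis. Starts standing on the lid of a case.
- hub_2: the other, identical red enamel ribbon spool hub, 36 mm high: a round flange 58 mm across and 7 mm thick at the bottom, and above it a core 30 mm across to grip; origin at the centre of its underside, z up along its axis. Starts standing on the lid of a case.
- pad_1: one of two alike fixed black rubber pads lying on the counter, 190 mm long (y axis), 100 mm wide (x axis), 6 mm thick; origin at the centre of its underside (counter level). One of the two pads has the cover or the pulley lying on it, the other is free.
- pad_2: one of two alike fixed black rubber pads lying on the counter, 190 mm long (y axis), 100 mm wide (x axis), 6 mm thick; origin at the centre of its underside (counter level). One of the two pads has the cover or the pulley lying on it, the other is free.
- tray: fixed open aluminium tray, outside 170 mm (y axis) by 120 mm (x axis) by 26 mm high, walls and floor 5 mm thick; origin at the centre of its underside.
- cover: chrome carriage end cover, 110 mm long (y), 55 mm wide (x), 64 mm high with a rounded top; origin at the centre of its underside. Lies on a pad, or is absent; to be left alone.
- pulley: brass drawband pulley lying flat, 88 mm across, 42 mm high; origin at the centre of its underside. Lies on a pad (when the cover is absent), or is absent; to be left alone.
- latch: rubber-tipped steel platen latch lying on the counter beyond the work, 120 mm long (y), 12 mm high; origin at the centre of its underside. To be left alone.

How it is judged:
On the way, in this order (a step that is already met when the one before it is completed fails the run):
1. both spool hubs stand in the tray (x of hub_1 in the frame of tray between -0.055 and 0.055 m and y of hub_1 in the frame of tray between -0.08 and 0.08 m and z of each of hub_1, hub_2 in the frame of tray below 0.01 m and angle between each of hub_1, hub_2's own z axis and vertical below 0.1 rad and linear speed of each of hub_1, hub_2 below 0.03 m/s and x of hub_2 in the frame of tray between -0.055 and 0.055 m and y of hub_2 in the frame of tray between -0.08 and 0.08 m), for 0.2 s.
2. the largest case lies flat on the free pad (((x of case_a in the frame of pad_1 between -0.025 and 0.025 m and y of case_a in the frame of pad_1 between -0.025 and 0.025 m and z of case_a in the frame of pad_1 between 0.003 and 0.009 m and angle between the y axis of case_a and the y axis of pad_1, either way round below 0.2 rad and angle between case_a's own z axis and vertical below 0.04 rad and linear speed of case_a below 0.03 m/s) or (x of case_a in the frame of pad_2 between -0.025 and 0.025 m and y of case_a in the frame of pad_2 between -0.025 and 0.025 m and z of case_a in the frame of pad_2 between 0.003 and 0.009 m and angle between the y axis of case_a and the y axis of pad_2, either way round below 0.2 rad and angle between case_a's own z axis and vertical below 0.04 rad and linear speed of case_a below 0.03 m/s))), for 0.2 s.
At the end, for the whole second after the job is handed in: Both hubs upright in the tray; largest case flat on the free pad, centred to 25 mm and 0.2 rad; every other case flat on the next larger, parallel to 0.1 rad, offset each way at most half the size difference plus 1 mm (no overhang); all at rest, released (all of step 1 and ((x of case_a in the frame of pad_1 between -0.025 and 0.025 m and y of case_a in the frame of pad_1 between -0.025 and 0.025 m and z of case_a in the frame of pad_1 between 0.003 and 0.009 m and angle between the y axis of case_a and the y axis of pad_1, either way round below 0.2 rad and angle between case_a's own z axis and vertical below 0.04 rad and linear speed of case_a below 0.03 m/s) or (x of case_a in the frame of pad_2 between -0.025 and 0.025 m and y of case_a in the frame of pad_2 between -0.025 and 0.025 m and z of case_a in the frame of pad_2 between 0.003 and 0.009 m and angle between the y axis of case_a and the y axis of pad_2, either way round below 0.2 rad and angle between case_a's own z axis and vertical below 0.04 rad and linear speed of case_a below 0.03 m/s)) and x of case_b in the frame of case_a between -0.006 and 0.006 m and y of case_b in the frame of case_a between -0.01 and 0.01 m and angle between the y axis of each of case_b, case_c, case_d, case_e and the y axis of case_a, either way round below 0.1 rad and z of each of case_b, case_c, case_d, case_e in the frame of case_a above 0.037 m and x of case_c in the frame of case_a between -0.011 and 0.011 m and y of case_c in the frame of case_a between -0.019 and 0.019 m and x of case_d in the frame of case_a between -0.016 and 0.016 m and y of case_d in the frame of case_a between -0.028 and 0.028 m and x of case_e in the frame of case_a between -0.021 and 0.021 m and y of case_e in the frame of case_a between -0.037 and 0.037 m and x of case_c in the frame of case_b between -0.006 and 0.006 m and y of case_c in the frame of case_b between -0.01 and 0.01 m and angle between the y axis of each of case_c, case_d, case_e and the y axis of case_b, either way round below 0.1 rad and z of each of case_c, case_d, case_e in the frame of case_b above 0.033 m and x of case_d in the frame of case_b between -0.011 and 0.011 m and y of case_d in the frame of case_b between -0.019 and 0.019 m and x of case_e in the frame of case_b between -0.016 and 0.016 m and y of case_e in the frame of case_b between -0.028 and 0.028 m and angle between each of case_b, case_c, case_d, case_e's own z axis and vertical below 0.04 rad and linear speed of each of case_b, case_c, case_d, case_e below 0.03 m/s and x of case_d in the frame of case_c between -0.006 and 0.006 m and y of case_d in the frame of case_c between -0.01 and 0.01 m and angle between the y axis of each of case_d, case_e and the y axis of case_c, either way round below 0.1 rad and z of each of case_d, case_e in the frame of case_c above 0.029 m and x of case_e in the frame of case_c between -0.011 and 0.011 m and y of case_e in the frame of case_c between -0.019 and 0.019 m and x of case_e in the frame of case_d between -0.006 and 0.006 m and y of case_e in the frame of case_d between -0.01 and 0.01 m and angle between the y axis of case_e and the y axis of case_d, either way round below 0.1 rad and z of case_e in the frame of case_d above 0.027 m and contact force between each of case_a, case_b, case_c, case_d, case_e and the fingers below 0.1 N); the robot touches nothing.
It fails at once if the chrome cover is disturbed (moved more than 15 mm) (distance of cover from where it was at the start of the episode above 0.015 m).
It fails at once if the brass pulley is disturbed (moved more than 15 mm) (distance of pulley from where it was at the start of the episode above 0.015 m).
It fails at once if the steel latch is disturbed (moved more than 15 mm) (distance of latch from where it was at the start of the episode above 0.015 m).
Of cover, pulley only 1 to 1 are there at a start; the rules pass over those that are not, and their reading is None.
Of case_c, case_d, case_e only 1 to 3 are there at a start; the rules pass over those that are not, and their reading is None.
At some moment in a run one of case_d, case_e may be knocked a few centimetres aside while the robot is not near it.
It also fails if it takes over 210 s, if anything falls off the work surface, if the arm or the gripper's body presses on something with over 40 N, if the wrist force passes 120 N, or if a joint passes its speed limit or range.

ROBOT

A 6-joint arm with a two-finger parallel gripper is mounted at the origin on the work surface. World frame = base frame: x ahead of the robot, y to its left, z up, the work surface at z = 0. Lengths are in m, angles in rad, forces in N, time in s.
With the tool pointing down it reaches from about 0.375 to 0.975 m from the base axis. Payload 3.8 kg.
Tool frame: the origin (TCP) lies midway between the tips of the shut fingers; the grasp point (between the pads) lies 19 mm behind it; z points along the fingers, y is the line along which they close (so a half turn about z gives the same grasp; the last joint's range is limited). The gripper opens to 88 mm and grips with 3 to 60 N. Pads are 18 mm wide; open, the fingers measure 123 mm over their backs; the gripper's body (75 mm by 187 mm) begins 45 mm behind the grasp point.
Start: joints at [1.23, 0.264, 1.604, -0, 1.274, -0.037], TCP at [0.202, 0.644, 0.239] pointing down, gripper open.
Joint ranges: [-2.63, 2.63], [-0.94, 2.18], [0.31, 2.57], [-1.31, 4.45], [0, 2.66], [-2.55, 2.55]. Speed limits (rad/s): [2.57, 2.57, 3.14, 3.14, 3.14, 3.14].

INTERFACE

Orientations are given as a rotation vector (axis times angle).
In Python, from cell import manip, inverse_kinematics, cams, order gives the robot as it stands. Calls block until the motion is done:
- manip.move_pose(position, orientation): joint-space move of the TCP to a pose.
- manip.move_linear(position, rate=0.15, rot=None): straight line of the TCP; rot=None keeps the orientation; rate is the mean speed in m/s.
- manip.set_joints(angles): joint-space move.
- manip.set_gripper(opening, force=None): finger opening in m; force is the grip in N (None keeps the last); returns when the fingers have stopped.
- manip.dwell(seconds).
- inverse_kinematics(position, orientation): joint angles nearest the present ones, or None.
- manip.state(): the state.
- cams.capture(name): name is "scene" or "top" or "wrist"; returns a dict with "image" (384x512x3 uint8, blue, green, red), "z_map" (384x512 float32, m along the optical axis (not along the pixel's ray), 0 where there is no reading), "intrinsics" (3x3 intrinsics, pixels), "k1" (the pictures are not rectified: a ray, as slopes to the right and down, at radius r is drawn at 1 + k1 r^2 times it, then the intrinsics apply), "position" and "orientation" of the camera in the world; the wrist camera has in their place "T_tool_cam" (4x4, takes a point from camera to tool coordinates, whose origin is the TCP and whose axes are the flange's). Camera axes: x right, y down, z forward; pixel columns grow to the right and rows downward; lengths in m; the calibration is good to about 2 mm. A picture is of the moment at which its call begins: read the wrist's pose just before it.
A pose or a line that the arm cannot do raises manip.IKError and nothing moves.
- order.close_job(): hands the job in; it is judged then, once.
The state is a dict: "clock": time; "joint_pos": joint angles; "joint_velocities": joint speeds; "tau": joint torques, N m; "tool_pos": TCP position; "tcp_rot": TCP orientation; "contact_force": force on the tool from outside, world axes, zero at the start; "moment": the same for the moment, N m; "gripper_width": finger opening in m; "grasp_force": force on a finger pad.
Only numpy, scipy, OpenCV 4.12 (cv2) and the standard library are available. Lean on these libraries where they do the work, as an engineer would, in place of code of your own. Each camera call takes 0.05 s, during which the arm holds its last target. There are 200 camera calls.

## Working session

There is one attempt and no reset: what is moved stays moved. The work goes in short steps, each a Python script; the robot and the scene stay as the last script left them, time stands still between calls to the robot, and variables do not carry over. Pictures are saved under pics/ and viewed, at most 14 in all, crops included, and the job is handed in when it is done.

```bash
ls; mkdir -p pics; python3 - <<'E'
from cell import manip,cams
import cv2,numpy as np
for n in("top","scene"):
    c=cams.capture(n); cv2.imwrite(f"pics/{n}0.png",c["image"]); np.savez(f"{n}0.npz",**c)
    print(n,c["intrinsics"].tolist(),c["k1"],c["position"],c["orientation"])
print(manip.state())
E
```

```text
pics
top [[368.62325170352733, 0.0, 244.04890061341345], [0.0, 368.62325170352733, 195.89991892174496], [0.0, 0.0, 1.0]] -0.11356937332076321 [0.42431431 0.02054882 1.12429202] [-2.11879374  2.17289695 -0.1671365 ]
scene [[423.0704126144207, 0.0, 258.24158539091894], [0.0, 423.0704126144207, 191.0510431703205], [0.0, 0.0, 1.0]] -0.03859778934194923 [1.40285445 0.1443714  0.77147924] [-1.58561958 -1.86625476  0.85016094]
{'clock': 0.1, 'joint_pos': array([ 1.23007262e+00,  2.64629687e-01,  1.60520797e+00,  1.69988253e-05,
        1.27373551e+00, -3.68937984e-02]), 'joint_velocities': array([-0.00108941, -0.00156665, -0.00429725, -0.00033023, -0.00011889,
       -0.0028082 ]), 'tau': array([ 7.28392515e-04, -5.03621757e+01, -3.58070362e+01,  7.31775910e-02,
        2.33575684e-02, -4.44295915e-05]), 'tool_pos': array([0.20172285, 0.6434821 , 0.23756088]), 'tcp_rot': array([-4.75370189e-01, -3.10502537e+00,  3.05051911e-03]), 'contact_force': array([-1.04778879,  0.39674664,  0.77854098]), 'moment': array([-0.04394852, -0.04005812,  0.00838925]), 'grasp_force': 0.0, 'gripper_width': 0.08837327350010073}
```

View pics/top0.png

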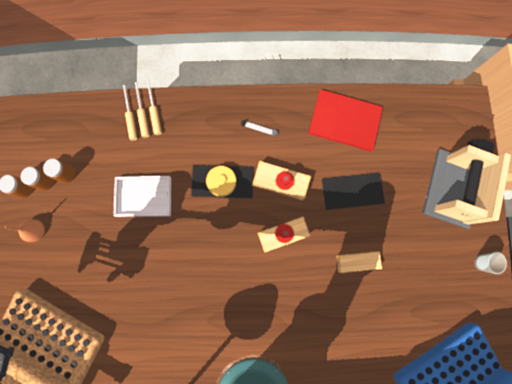

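View pics/scene0.png

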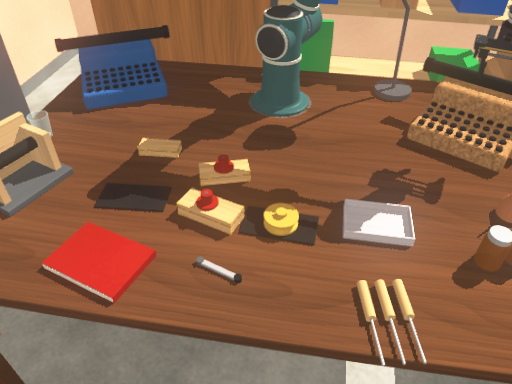

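The top view shows case_a with a hub at (281,180), a second case with a hub at (285,234), and a small case at (358,262). The free pad is at (353,190), the pulley pad at (222,181), the tray at (142,196) and the latch at (260,127). Next I'll measure them.

```bash
cat > h.py <<'E'
import numpy as np,cv2
from scipy.spatial.transform import Rotation as R
def cloud(c,T=None):
    """world XYZ per pixel (HxWx3), nan without depth"""
    z=c["z_map"].astype(float); K=c["intrinsics"]
    v,u=np.mgrid[:z.shape[0],:z.shape[1]].astype(float)
    p=np.stack([u,v],-1).reshape(-1,1,2)
    n=cv2.undistortPoints(p,K,np.array([float(c["k1"]),0,0,0,0])).reshape(*z.shape,2)
    P=np.dstack([n*z[...,None],z]); P[z<=0]=np.nan
    if T is None:
        T=np.eye(4);T[:3,:3]=R.from_rotvec(c["orientation"]).as_matrix();T[:3,3]=c["position"]
    return P@T[:3,:3].T+T[:3,3]
def rect(P):
    """centre, long, short, angle of long axis rel. world x (rad) of xy points"""
    (cx,cy),(w,h),a=cv2.minAreaRect((P[:,:2]*1000).astype(np.float32))
    if h>w: w,h,a=h,w,a+90
    return np.array([cx,cy])/1000,w/1000,h/1000,(np.deg2rad(a)+np.pi/2)%np.pi-np.pi/2
E
python3 - <<'E'
from h import *
for n in("top","scene"):
    c=dict(np.load(n+"0.npz")); W=cloud(c); img=c["image"]
    print(n)
    ws=W[...,2]; m=((ws>0.015)&(ws<0.09)&(W[...,0]>.2)&(W[...,0]<.9)&(abs(W[...,1])<.6)).astype(np.uint8)
    k,L,s,ce=cv2.connectedComponentsWithStats(m)
    for i in range(1,k):
        if s[i,4]<60: continue
        P=W[L==i]; c0,a,b,t=rect(P); print(ce[i].round(),s[i,4],c0.round(3),round(a,3),round(b,3),round(t,2),np.percentile(P[:,2],[5,50,95]).round(3))
    # dark pad, by counter-level
    g=img.max(2); m=((g<45)&(ws<0.015)&(ws>-.01)&(W[...,0]>.3)&(W[...,0]<.7)&(abs(W[...,1])<.4)).astype(np.uint8)
    k,L,s,ce=cv2.connectedComponentsWithStats(m)
    for i in range(1,k):
        if s[i,4]<200: continue
        P=W[L==i]; c0,a,b,t=rect(P); print("dark",ce[i].round(),s[i,4],c0.round(3),round(a,3),round(b,3),round(t,2),np.percentile(P[:,2],[5,50,95]).round(3))
    for q in([(60,330),(300,280)] if n=="top" else []): print(W[q[1],q[0]])
E
```

```text
top
[347. 121.] 2535 [ 0.831 -0.319] 0.211 0.154 1.27 [0.016 0.018 0.022]
[155. 119.] 144 [0.844 0.288] 0.091 0.02 0.21 [0.015 0.018 0.023]
[143. 122.] 150 [0.837 0.328] 0.092 0.021 0.23 [0.016 0.019 0.023]
[130. 125.] 139 [0.829 0.369] 0.088 0.022 0.23 [0.016 0.019 0.022]
[ 63. 172.] 274 [0.676 0.569] 0.06 0.038 -0.37 [0.019 0.059 0.086]
[281. 180.] 1254 [ 0.637 -0.102] 0.158 0.071 1.25 [0.033 0.039 0.073]
[221. 180.] 656 [0.64  0.081] 0.086 0.085 0.01 [0.031 0.034 0.046]
[435. 200.] 502 [ 0.585 -0.574] 0.163 0.051 -0.0 [0.016 0.019 0.077]
[140. 195.] 363 [0.6   0.326] 0.174 0.119 1.56 [0.018 0.023 0.027]
[284. 234.] 964 [ 0.473 -0.101] 0.143 0.061 -1.26 [0.031 0.036 0.07 ]
[360. 262.] 710 [ 0.383 -0.326] 0.127 0.051 -1.5 [0.026 0.03  0.033]
[ 63. 322.] 776 [0.21 0.55] 0.143 0.061 1.07 [0.021 0.056 0.067]
dark [241. 185.] 371 [0.639 0.025] 0.094 0.074 -0.06 [0.    0.004 0.007]
dark [351. 197.] 848 [ 0.585 -0.319] 0.168 0.065 -1.47 [0.001 0.004 0.008]
[0.20709414 0.55224869 0.06560348]
[ 0.33416052 -0.14943717  0.00119544]
scene
[445. 139.] 860 [0.213 0.547] 0.15 0.064 1.1 [0.018 0.047 0.067]
[159. 146.] 537 [ 0.386 -0.327] 0.127 0.057 -1.54 [0.018 0.03  0.032]
[ 52. 171.] 537 [ 0.591 -0.59 ] 0.15 0.047 -0.3 [0.016 0.02  0.081]
[224. 169.] 965 [ 0.476 -0.101] 0.142 0.067 -1.25 [0.019 0.035 0.069]
[211. 208.] 1627 [ 0.638 -0.102] 0.164 0.075 1.26 [0.019 0.039 0.071]
[380. 221.] 725 [0.602 0.325] 0.17 0.127 1.56 [0.016 0.023 0.027]
[281. 217.] 775 [0.642 0.082] 0.087 0.086 0.11 [0.018 0.035 0.046]
[ 99. 256.] 4253 [ 0.831 -0.319] 0.213 0.154 1.27 [0.018 0.02  0.022]
[492. 251.] 729 [0.693 0.569] 0.06 0.034 0.8 [0.02  0.056 0.086]
[385. 298.] 349 [0.838 0.328] 0.093 0.021 0.19 [0.016 0.02  0.023]
[403. 297.] 332 [0.83  0.368] 0.092 0.021 0.21 [0.016 0.02  0.023]
[366. 299.] 348 [0.845 0.288] 0.093 0.021 0.2 [0.016 0.02  0.023]
```

Three cases are present: a (158×71), b (143×61) and c (127×51 mm at 30 mm height). The measured sizes match the ones given. I still need the pad, the hub axes and some motion helpers.

```bash
cat > m.py <<'E'
from h import *
from cell import manip,inverse_kinematics,cams,order
def down(psi):
    """tool down, closing line at world angle psi"""
    y=np.array([np.cos(psi),np.sin(psi),0]);z=np.array([0,0,-1.])
    return R.from_matrix(np.c_[np.cross(y,z),y,z]).as_rotvec()
def best(p,psi):
    c=[]
    for k in(0,np.pi):
        q=inverse_kinematics(p,down(psi+k))
        if q is not None: c.append((abs(q[5]),k))
    return psi+min(c)[1]
def over(x,y,psi,z):
    psi=best([x,y,z],psi); manip.move_pose([x,y,z],down(psi)); return psi
def lin(x,y,z,rate=.15): manip.move_linear([x,y,z],rate)
def st(t=""):
    s=manip.state(); print(t,round(s["clock"],1),s["tool_pos"].round(4),"w",round(s["gripper_width"],4),"F",round(s["grasp_force"],1),s["contact_force"].round(1))
E
python3 - <<'E'
from m import *
for n in("top","scene"):
    c=dict(np.load(n+"0.npz")); W=cloud(c); b,g,r=[c["image"][...,i].astype(int) for i in range(3)]
    m=((r-b<14)&(r<70)&(abs(W[...,2])<.015)&(abs(W[...,0]-.59)<.09)&(abs(W[...,1]+.31)<.14)).astype(np.uint8)
    m=cv2.morphologyEx(m,cv2.MORPH_OPEN,np.ones((3,3)))
    k,L,s,_=cv2.connectedComponentsWithStats(m); i=1+s[1:,4].argmax()
    print(n,"pad",rect(W[L==i]))
    for p in((.637,-.102),(.475,-.101)):
        P=W[(np.hypot(W[...,0]-p[0],W[...,1]-p[1])<.05)&(W[...,2]>p[0]*0+.062)]; print("hub",rect(P),np.percentile(P[:,2],95))
print(best([.637,-.102,.2],0),best([.6,.286,.2],0),best([.59,-.32,.2],.1))
for p in((.637,-.102),(.6,.286),(.59,-.32),(.385,-.327)):
    print(inverse_kinematics([*p,.05],down(best([*p,.05],0.05))))
E
```

```text
top pad (array([ 0.60114594, -0.32757489]), 0.18763812255859375, 0.09625653076171875, np.float64(-1.4933139934673734))
hub (array([ 0.6332655 , -0.10795305]), 0.028387279510498048, 0.027957834243774415, np.float64(-1.1439103127618524)) 0.07695444626886205
hub (array([ 0.4747691 , -0.10170887]), 0.029224905014038086, 0.025916805267333986, np.float64(1.5278583136976036)) 0.07352216902668736Traceback (most recent call last):
  File "<stdin>", line 6, in <module>
ValueError: attempt to get argmax of an empty sequence
```

```bash
python3 - <<'E'
from m import *
def hub(x,y,base,tx,ty):
    manip.set_gripper(.07,20)
    over(x,y,0,.20); lin(x,y,base+.012); manip.set_gripper(0,20); st("grip")
    lin(x,y,.18); over(tx,ty,0,.18); st("over")
    lin(tx,ty,.05); lin(tx,ty,.0185,.05); st("down")
    manip.set_gripper(.05); lin(tx,ty,.18); st("up")
hub(.633,-.108,.040,.601,.365)
hub(.475,-.1015,.036,.601,.287)
c=cams.capture("top"); cv2.imwrite("pics/top1.png",c["image"][130:290,90:410].repeat(2,0).repeat(2,1)); np.savez("top1.npz",**c)
E
```

```text
grip 5.4 [ 0.633  -0.108   0.0521] w 0.0291 F 20.0 [-1.6  1.   1.8]
over 8.2 [0.6015 0.3638 0.18  ] w 0.0286 F 20.0 [-0.3  0.7 -0.1]
down 10.0 [0.6009 0.365  0.0182] w 0.0287 F 20.0 [-0.3 -0.4 -0.3]
up 11.7 [0.6002 0.3646 0.1784] w 0.0499 F 0.0 [-0.4 -0.4  0.2]
grip 15.8 [ 0.475  -0.1015  0.0481] w 0.029 F 20.0 [-1.1 -0.5  0.6]
over 18.3 [0.6011 0.2857 0.1798] w 0.0287 F 20.0 [-0.1  0.5 -0.8]
down 20.1 [0.601  0.287  0.0182] w 0.0284 F 20.0 [-0.2 -0.8 -0.2]
up 21.9 [0.6002 0.2866 0.1785] w 0.0504 F 0.0 [-0.1  0.2 -0.6]
```

View pics/top1.png

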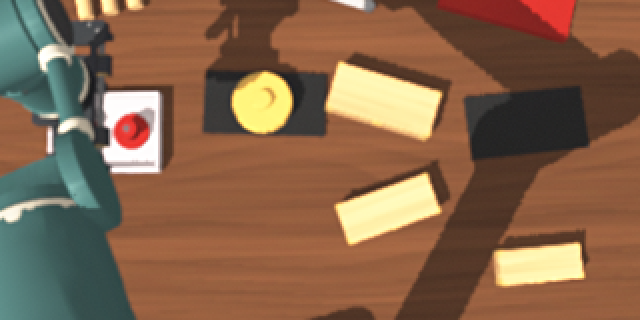

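One hub stands in the tray at crop (130,128), the arm hides the other, and all three case lids are clear. I'll remeasure the cases and check the hubs with the scene camera.

```bash
python3 - <<'E'
from m import *
over(.637,-.20,.1,.30)
t=cams.capture("top"); s=cams.capture("scene"); np.savez("scene1.npz",**s)
for n,c in(("top1",dict(np.load("top1.npz"))),("scene",s)):
    W=cloud(c); 
    P=W[(abs(W[...,0]-.601)<.05)&(abs(W[...,1]-.326)<.075)]; P=P[P[:,2]>.028]
    for h in(P[P[:,1]>.326],P[P[:,1]<=.326]):
        if len(h)>5: print(n,"hub",rect(h)[:3],np.percentile(h[:,2],95))
for n,c in(("top",t),("top1",dict(np.load("top1.npz")))):
    W=cloud(c)
    for nm,p,z in(("a",(.637,-.102),.04),("b",(.473,-.101),.036),("c",(.385,-.327),.032)):
        m=((np.hypot(W[...,0]-p[0],W[...,1]-p[1])<.1)&(abs(W[...,2]-z)<.012)).astype(np.uint8)
        k,L,st_,_=cv2.connectedComponentsWithStats(m); i=1+st_[1:,4].argmax()
        print(n,nm,rect(W[L==i]),np.median(W[L==i][:,2]).round(3))
W=cloud(t);P=W[(abs(W[...,0]-.601)<.05)&(abs(W[...,1]-.326)<.075)]; P=P[P[:,2]>.028]
print([rect(h)[:3] for h in(P[P[:,1]>.326],P[P[:,1]<=.326])])
E
```

```text
top1 hub (array([0.58593915, 0.33692877]), 0.07084522247314454, 0.02317403793334961) 0.5613006504596048
top1 hub (array([0.60098108, 0.28851489]), 0.09986604309082031, 0.0749708251953125) 0.5575026242681085
scene hub (array([0.60304297, 0.36141089]), 0.029478246688842774, 0.02901206588745117) 0.04327342203192713
scene hub (array([0.60559363, 0.28479163]), 0.028116437911987306, 0.026828422546386718) 0.042905104556007496
top a (array([ 0.63782068, -0.10187682]), 0.1582433319091797, 0.07135429382324218, np.float64(1.2420940713552127)) 0.038
top b (array([ 0.47332181, -0.10107613]), 0.14275360107421875, 0.060845741271972655, np.float64(-1.2584814003593379)) 0.034Traceback (most recent call last):
  File "<stdin>", line 13, in <module>
ValueError: attempt to get argmax of an empty sequence
```

Both hubs are upright in the tray: tops at about 41 mm, 77 mm apart. Next, case_a onto the pad.

```bash
cat >> m.py <<'E'
PAD=(.601,-.3276); PSI=-1.493+np.pi/2
def pick(x,y,psi,h):
    manip.set_gripper(.088,45)
    over(x,y,psi,.16); lin(x,y,h+.03); lin(x,y,h,.05); st("at")
    manip.set_gripper(0,45); st("grip"); lin(x,y,.2)
def place(z):
    over(*PAD,PSI,.22); lin(*PAD,z+.03); lin(*PAD,z+.001,.03); manip.dwell(.2); st("down")
    manip.set_gripper(.088); st("open"); lin(*PAD,.25)
E
python3 - <<'E'
from m import *
pick(.6378,-.1019,1.242-np.pi/2,.007)
st("lift")
place(.007+.006)
over(.45,-.2,0,.3)
c=cams.capture("top"); np.savez("top2.npz",**c); cv2.imwrite("pics/top2.png",c["image"][130:290,90:410].repeat(2,0).repeat(2,1))
W=cloud(c)
m=((np.hypot(W[...,0]-.6,W[...,1]+.3276)<.1)&(abs(W[...,2]-.046)<.012)).astype(np.uint8)
print(rect(W[m>0]),np.median(W[m>0][:,2]))
E
```

```text
at 27.0 [ 0.6378 -0.1019  0.0068] w 0.0882 F 0.0 [ 0.5 -0.2 -0.5]
grip 27.4 [ 0.6373 -0.1017  0.0073] w 0.0698 F 45.0 [-2.8  1.6  3.2]
lift 28.8 [ 0.6369 -0.1017  0.1984] w 0.0697 F 45.0 [ 0.4  0.3 -5.8]
down 32.4 [ 0.6012 -0.3277  0.0143] w 0.0695 F 45.0 [ 0.4  0.7 -5.6]
open 32.9 [ 0.6014 -0.3278  0.0146] w 0.0882 F 0.0 [-0.1  0.1 -0.7]
(array([ 0.61565076, -0.32622995]), 0.1596311798095703, 0.04078583145141602, np.float64(-1.483434922502319)) 0.043880302320120856
```

View pics/top2.png

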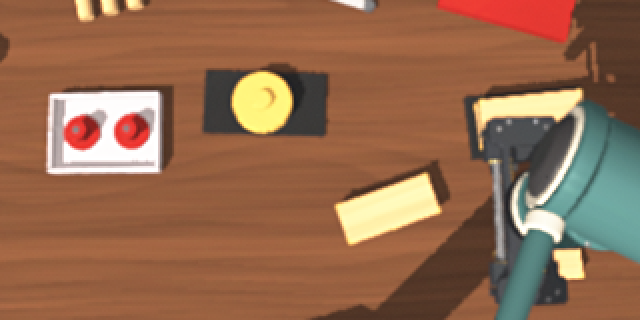

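Case_a is on the pad and both hubs stand in the tray (crop (82,130) and (132,130)). Next, case_b.

```bash
python3 - <<'E'
from m import *
pick(.4733,-.1011,-1.258+np.pi/2,.009)
place(.009+.046)
over(.6,-.05,0,.3)
c=cams.capture("top"); np.savez("top3.npz",**c); cv2.imwrite("pics/top3.png",c["image"][130:290,250:410].repeat(4,0).repeat(4,1)[:600])
W=cloud(c)
for p,z in((PAD,.082),((.385,-.327),.032)):
    m=((np.hypot(W[...,0]-p[0],W[...,1]-p[1])<.1)&(abs(W[...,2]-z)<.012)).astype(np.uint8)
    k,L,s_,_=cv2.connectedComponentsWithStats(m); i=1+s_[1:,4].argmax(); print(rect(W[L==i]),np.median(W[L==i][:,2]))
E
```

```text
at 38.1 [ 0.4733 -0.1011  0.0088] w 0.0883 F 0.0 [ 0.5 -0.6  0.1]
grip 38.6 [ 0.4731 -0.1011  0.0092] w 0.0593 F 45.0 [-2.  -1.   2.8]
down 43.5 [ 0.6012 -0.3277  0.0563] w 0.0597 F 45.0 [ 0.7  0.4 -2.9]
open 44.0 [ 0.601  -0.3277  0.0561] w 0.0878 F 0.0 [ 0.7 -0.1  0.3]
(array([ 0.60189923, -0.32760492]), 0.14327243041992188, 0.058592548370361326, np.float64(-1.4870666919256168)) 0.07989991764997728
(array([ 0.38358957, -0.32672733]), 0.1263253631591797, 0.051175193786621095, np.float64(-1.5058109476227868)) 0.029758468169888364
```

View pics/top3.png

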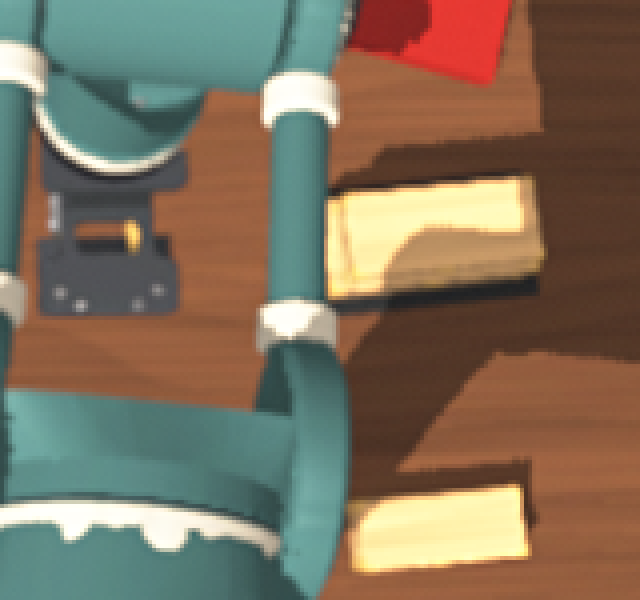

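Case_b sits centred and square on case_a, at the crop's right centre. Case_c is at crop (440,530), unmoved. I'll stack it now.

```bash
python3 - <<'E'
from m import *
pick(.3845,-.327,-1.506+np.pi/2,.008)
place(.008+.082)
over(.45,.2,0,.3)
c=cams.capture("top"); s=cams.capture("scene")
cv2.imwrite("pics/end.png",np.hstack([x[a:a+150,b:b+195].repeat(2,0).repeat(2,1) for x,a,b in((c["image"],130,250),(s["image"],120,60))]))
W=cloud(c); d=np.hypot(W[...,0]-PAD[0],W[...,1]-PAD[1])<.12
for z in(.046,.082,.114):
    P=W[d&(W[...,2]>z-.010)]
    print(z,rect(P),len(P))
W=cloud(s);d=np.hypot(W[...,0]-PAD[0],W[...,1]-PAD[1])<.12
print(rect(W[d&(W[...,2]>.105)]))
P=W[(abs(W[...,0]-.601)<.05)&(abs(W[...,1]-.326)<.075)]; P=P[(P[:,2]>.028)&(P[:,2]<.06)]
print([rect(h)[:3] for h in(P[P[:,1]>.326],P[P[:,1]<=.326]) if len(h)>5])
st()
E
```

```text
at 50.0 [ 0.3845 -0.327   0.0078] w 0.0882 F 0.0 [ 0.   0.6 -0. ]
grip 50.6 [ 0.3844 -0.327   0.0081] w 0.0496 F 45.0 [-1.   0.2  1.2]
down 55.1 [ 0.6012 -0.3277  0.0913] w 0.0498 F 45.0 [ 0.2 -0.2 -1.2]
open 55.8 [ 0.601  -0.3276  0.091 ] w 0.0878 F 0.0 [ 0.  -0.1  0.3]
0.046 (array([ 0.60163629, -0.3283324 ]), 0.16213516235351563, 0.06836610412597656, np.float64(-1.4946959244017721)) 1259
0.082 (array([ 0.60155249, -0.32754178]), 0.14133306884765626, 0.057887058258056644, np.float64(-1.4971538473179686)) 980
0.114 (array([ 0.60211243, -0.32744901]), 0.12397666168212891, 0.04888849639892578, np.float64(-1.4952731562456685)) 726
(array([ 0.60373126, -0.32791022]), 0.12436360931396484, 0.05526272583007812, np.float64(-1.5027853136635905))
[(array([0.60338733, 0.36119476]), 0.03059183120727539, 0.029792314529418946), (array([0.60423785, 0.28497211]), 0.029275684356689452, 0.025316535949707033)]
 59.1 [0.4505 0.1994 0.2998] w 0.0881 F 0.0 [ 0.8 -0.8  0.7]
```

View pics/end.png

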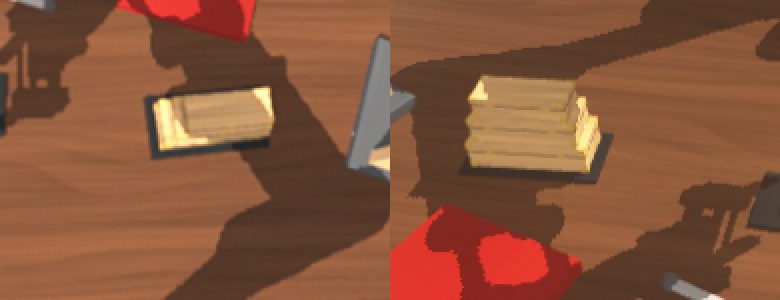

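The three cases are stacked, centred to about 1 mm and parallel, and the hubs are still standing. No other case shows in any view.

```bash
python3 -c "
from cell import order
print(order.close_job())"
```

```text
the job is handed in; nothing more can be done
None
```

I handed the job in at about 59 s: both hubs stand in the tray, and cases a, b and c (the only ones present) are stacked on the free pad, centred to about 1 mm; the pulley and latch were never touched, and no verdict came back.

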